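Sort the sewing notions after the quilting class

TASK

Clear the cutting mat after class: lay the two fabric markers flat in the tray with the two long bays, one marker in each bay; stand the two steel pattern weights upright in the tray with the two square bays, one in each bay, setting them down rather than dropping them; and stand the glue stick upright in the round holder. Leave the pin jar and the yellow rotary cutter where they are.

Things in the scene. Friction and masses are not known exactly. Their poses are not given: they have to be found in the camera images.
- marker1_center (a point): First fabric marker lying on the table: straight square bar 110 mm long, 20 mm wide, 20 mm high, white barrel with a black cap, 30 g. Point at its centre, 10 mm above its underside; x along its length towards the cap, z up.
- marker2_center (a point): Second, identical fabric marker lying on the table: straight square bar 110 mm long, 20 mm wide, 20 mm high, white barrel with a black cap, 30 g. Point at its centre, 10 mm above its underside; x along its length towards the cap, z up.
- weight1_center (a point): First bare steel pattern weight standing upright, about 250 g: round disc foot 50 mm across and 18 mm high, a neck 18 mm across from 18 to 24 mm, and on it a round grip knob 24 mm across from 24 to 50 mm height. Point on its axis, half-way up, 25 mm above its underside; z up.
- weight2_center (a point): Second, identical bare steel pattern weight standing upright, about 250 g: round disc foot 50 mm across and 18 mm high, a neck 18 mm across from 18 to 24 mm, and on it a round grip knob 24 mm across from 24 to 50 mm height. Point on its axis, half-way up, 25 mm above its underside; z up.
- glue_center (a point): glue stick standing upright: plain cylinder 30 mm across and 90 mm high, white with a grey cap, 50 g. Point on its axis, half-way up, 45 mm above its underside; z up.
- marker_tray: light plywood tray with dark stained bay floors, fixed to the table, 142 mm (its x) by 112 mm (its y), with two long bays side by side. Origin at the centre of its underside on the table, z up. Floor 4 mm above the table, walls 4 mm thick, rims and divider 10 mm above the table. Each bay is 134 mm long (x) and 50 mm wide (y) inside; bay centres at y = +27 mm and y = -27 mm, x = 0.
- weight_tray: light plywood tray with dark stained bay floors, fixed to the table, 84 mm (its x) by 164 mm (its y), with two square bays side by side. Origin at the centre of its underside on the table, z up. Floor 4 mm above the table, walls 4 mm thick, rims and divider 14 mm above the table. Each bay is 76 mm by 76 mm inside; bay centres at y = +40 mm and y = -40 mm, x = 0.
- glue_holder: round grey plastic holder fixed to the table: open cup 64 mm across outside, 56 mm inside, rim 22 mm above the table, inner floor 4 mm above the table. Origin at the centre of its underside, z up.
- pin_jar_center (a point): bystander, loose: glass pin jar with a steel lid, 56 mm across and 65 mm high, standing. Point on its axis, half-way up.
- cutter_center (a point): bystander, loose: rotary cutter lying flat, yellow handle 120 mm by 22 mm, 16 mm high, with a black round blade guard 44 mm across at one end. Point 8 mm above the table; x along the handle towards the blade guard, which is centred 55 mm from the point; the handle reaches from x = -80 to +40 mm.

How it is judged:
By the outcome, as a careful person would: the job done as asked, in the order asked, and still so for the second after the job is handed in, with the robot touching nothing.
It also fails if it takes over 118 s, if anything falls off the work surface, if the arm or the gripper's body presses on something with over 40 N, if the wrist force passes 120 N, or if a joint passes its speed limit or range.

ROBOT

A 6-joint arm with a two-finger parallel gripper is mounted at the origin on the work surface. World frame = base frame: x ahead of the robot, y to its left, z up, the work surface at z = 0. Lengths are in m, angles in degrees, forces in N, time in s.
With the tool pointing down it reaches from about 0.3 to 0.875 m from the base axis. Payload 6.4 kg.
Tool frame: the origin (TCP) lies on the centre line of the jaws, within the pads' length; the fingertips stand 14 mm ahead of it and the grasp point (between the pads) lies 5 mm behind it; z points along the fingers, y is the line along which they close (so a half turn about z gives the same grasp; the last joint's range is limited). The gripper opens to 85 mm and grips with 20 to 120 N. Pads are 22 mm wide; open, the fingers measure 114 mm over their backs; the gripper's body (76 mm by 85 mm) begins 54 mm behind the grasp point. The pads swing forward as they close: fully open they stand 13 mm farther back than shut.
Start: joints at [-84.357, 10.359, 92.074, -0, 77.567, -11.82], TCP at [0.173, -0.549, 0.245] pointing down, gripper open.
Joint ranges: [-171.53, 171.53], [-51.25, 118.39], [17.06, 147.69], [-65.23, 245.23], [0, 150.52], [-178.68, 178.68]. Speed limits (degrees/s): [147.25, 147.25, 172.46, 180, 180, 180].

INTERFACE

Orientations are given as a 3x3 rotation matrix whose columns are the frame's x, y, z axes.
In Python, from workcell import get_obs, capture, job_done, outline_of gives the robot as it stands.
- The arm moves only by the tool step_arm, never from a script. Its argument "targets" is a list of rows, each a list of 5 numbers: the shift along the tool's x, y, z in m, then the turn about the tool's z in degrees, then the finger opening in m, from 0 to 0.0854. A call has 1 to 12 rows; each row is the pose to reach, as a shift and turn from the pose commanded when the call began, along the tool's axes at that moment; what a row does not reach only later rows make up. A row lasts 1/12 s, in which the tool goes at most 41.7 mm and 7.16 degrees, less where a joint would pass 70% of its speed; a pose out of reach is approached as far as the arm can. A call with a gripper value outside its range is refused whole. The fingers move at their own pace and stop on an object; the grip force is fixed at half the most. Time passes only in rows, so rows that repeat a pose let the fingers close. It gives the time, the measured TCP pose, the force, the opening and the grip force at its end, in the units of the state.
- get_obs(): the state, without advancing time (a new reading comes with each control period).
- capture(name): name is "scene" or "top" or "wrist"; returns a dict with "pixels" (384x512x3 uint8, red, green, blue), "range_z" (384x512 float32, m along the optical axis (not along the pixel's ray), 0 where there is no reading), "fx", "fy", "cx", "cy" (pixels), "dist" ([k1, k2, p1, p2, k3] as OpenCV has them; the pictures are not rectified), "cam_to_world" (4x4, takes a point from camera to world coordinates). Camera axes: x right, y down, z forward; pixel columns grow to the right and rows downward; lengths in m; the calibration is good to about 2 mm. A picture is of the moment at which its call begins.
- job_done(): hands the job in; it is judged then, once.
Trained networks look in a picture, given as the dict that the camera call returned (one of the last four; its "shot" number tells which), for a name from the list of things; names that differ only in an ending like _2 or _b are one class to them, and where a whole thing is asked for, a point or a joint stands for the part that bears it (a point fixed in the world has none). Each returns a list of dicts, best first, with "score" (0 to 1); they miss things now and then, are a little off and sometimes report something else, mostly with a low value. They report only what shows in the picture. A call takes as long as a camera call.
- outline_of(picture, label): "region" (384x512 bool, what is visible of it) and "xy" ([column, row] in pixels, amid what is visible of it).
The state is a dict: "time_s": time; "joints": joint angles; "joint_vel": joint speeds; "tau": joint torques, N m; "tool_pos": TCP position; "orientation": TCP orientation; "ft_force": force on the tool from outside, world axes, zero at the start; "ft_torque": the same for the moment, N m; "opening": opening from 0.0 (shut) to 1.0 (fully open); "gripper_force": force on a finger pad.
Only numpy, scipy, OpenCV 4.12 (cv2) and the standard library are available. Lean on these libraries where they do the work, as an engineer would, in place of code of your own. Each camera call takes 0.05 s, during which the arm holds its last target. There are 200 camera calls.

## Working session

There is one attempt and no reset: what is moved stays moved. The work goes in short steps, Python scripts to look and compute and a tool call to move; the robot and the scene stay as the last step left them, time stands still between calls to the robot, and variables do not carry over. Pictures are saved under pics/ and viewed, at most 14 in all, crops included, and the job is handed in when it is done.

Besides the shell and the picture viewer there is one more tool, called by a JSON object that holds its "op" and its "data". step_arm: Moves the arm, as the interface text tells. Its arguments: {"type":"object","properties":{"targets":{"type":"array"}},"required":["targets"]}

```bash
mkdir -p pics; ls; python3 - <<'E'
from workcell import *
import cv2
s=get_obs(); print(s)
for n in("scene","top"):
    c=capture(n); cv2.imwrite(f"pics/{n}0.png",c["pixels"][:,:,::-1]); print(n,c["fx"],c["dist"],c["cam_to_world"])
E
```

```text
pics
{'time_s': 0.0, 'joints': array([-8.43557811e+01,  1.04020810e+01,  9.21322111e+01,  8.77758592e-04,
        7.75651601e+01, -1.18197006e+01]), 'joint_vel': array([ 0.05171513,  0.12581915,  0.00680902, -0.02295364, -0.03978847,
        0.02141031]), 'tau': array([-4.40492313e-04, -4.44876373e+01, -3.51337552e+01, -2.23522425e-04,
        9.15024604e-03, -3.37586556e-06]), 'tool_pos': array([ 0.1725334 , -0.54795972,  0.24437759]), 'orientation': array([[ 9.53907146e-01,  3.00101870e-01, -1.55826560e-04],
       [ 3.00101682e-01, -9.53905651e-01,  1.72882392e-03],
       [ 3.70179455e-04, -1.69590131e-03, -9.99998493e-01]]), 'ft_force': array([0.43960761, 1.49435417, 0.45864315]), 'ft_torque': array([0.03075263, 0.06188565, 0.04876058]), 'gripper_force': 0.0, 'opening': 1.0001980349830852}
scene 353.8120891141465 [0.01318589 0.         0.         0.         0.        ] [[-0.37409311  0.63451811 -0.67634393  1.20281297]
 [ 0.92739008  0.25706041 -0.27178592  0.27456928]
 [ 0.00140816 -0.72890789 -0.68461033  0.75902495]
 [ 0.          0.          0.          1.        ]]
top 386.928152602587 [0.00219871 0.         0.         0.         0.        ] [[ 0.00243014 -0.97798922  0.20864127  0.28364783]
 [-0.99998983 -0.00158374  0.00422367 -0.01800565]
 [-0.00380027 -0.20864941 -0.97798312  1.19933109]
 [ 0.          0.          0.          1.        ]]
```

View pics/top0.png

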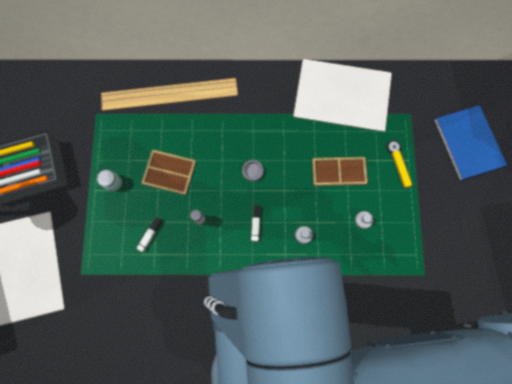

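View pics/scene0.png

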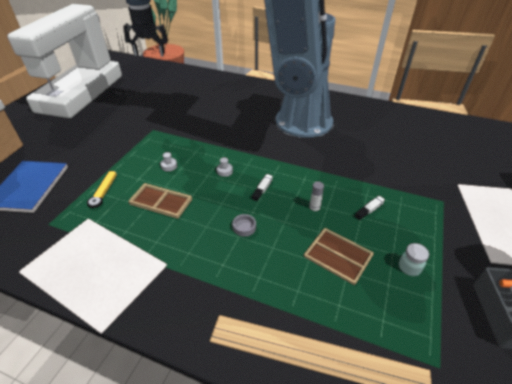

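The top view shows the markers at (150,235) and (257,223), weights at (304,234) and (364,219), and glue at (197,216). The holder is at (253,170), the marker tray at (168,171), the weight tray at (340,171), the jar at (110,181) and the cutter at (400,163).

```bash
cat > h.py <<'E'
from workcell import *
import numpy as np, cv2
def world(c):
    H,W=c["range_z"].shape
    K=np.array([[c["fx"],0,c["cx"]],[0,c["fy"],c["cy"]],[0,0,1]])
    u,v=np.meshgrid(np.arange(W),np.arange(H))
    p=cv2.undistortPoints(np.stack([u,v],-1).reshape(-1,1,2).astype(np.float64),K,np.array(c["dist"],float)).reshape(H,W,2)
    z=c["range_z"][...,None]
    P=np.concatenate([p*z,z],-1); T=c["cam_to_world"]
    return P@T[:3,:3].T+T[:3,3]
def find(c,label,n=2,zmin=-1):
    X=world(c); out=[]
    for d in outline_of(c,label)[:n]:
        m=d["region"]&(c["range_z"]>0)
        P=X[m]; P=P[P[:,2]>zmin]
        if len(P)<5: continue
        (cx,cy),(a,b),ang=cv2.minAreaRect((P[:,:2]*1000).astype(np.float32))
        if a<b: a,b,ang=b,a,ang+90
        out.append((d["score"],d["xy"],P[:,2].max()))
        print(label,"s%.2f"%d["score"],np.round(d["xy"]),"rect c",round(cx,1),round(cy,1),"size",round(a,1),round(b,1),"ang",round((ang+90)%180-90,1),"mean",np.round(P.mean(0)*1000,1),"z95",round(np.percentile(P[:,2],95)*1000,1),len(P))
E
python3 - <<'E'
from h import *
for n in("top","scene"):
    c=capture(n); print(n)
    for l,k in(("marker1_center",3),("weight1_center",3),("glue_center",1),("marker_tray",1),("weight_tray",1),("glue_holder",1),("pin_jar_center",1),("cutter_center",1)): find(c,l,k)
E
```

```text
top
marker1_center s0.68 [146. 232.] rect c 399.9 316.4 size 110.1 27.8 ang -31.3 mean [397.1 314.2  18.9] z95 24.1 264
weight1_center s0.45 [363. 220.] rect c 448.5 -346.6 size 55.4 48.9 ang -59.1 mean [ 445.3 -341.    25.2] z95 53.0 230
marker_tray s0.61 [168. 174.] rect c 601.4 268.4 size 149.7 118.5 ang 77.0 mean [599.4 267.4   6. ] z95 12.0 1610
weight_tray s0.84 [337. 170.] rect c 602.9 -276.2 size 164.9 86.7 ang -88.8 mean [ 602.7 -276.7    6.7] z95 15.5 1381
glue_holder s0.90 [252. 171.] rect c 605.0 -0.5 size 69.0 60.6 ang 0.9 mean [ 6.038e+02 -1.000e-01  9.600e+00] z95 24.4 341
pin_jar_center s0.95 [105. 178.] rect c 565.0 439.1 size 51.7 51.0 ang 47.0 mean [561.3 434.7  53.3] z95 68.6 350
cutter_center s0.58 [403. 160.] rect c 631.4 -472.5 size 158.4 42.4 ang 20.6 mean [ 633.8 -465.3   14.8] z95 19.9 404
scene
marker1_center s0.61 [372. 211.] rect c 398.2 312.8 size 116.0 33.8 ang -28.7 mean [407.  314.4  15.6] z95 21.4 278
marker1_center s0.58 [227. 168.] rect c 395.5 -159.9 size 63.4 46.2 ang 44.1 mean [ 407.2 -150.5   23.4] z95 49.3 184
weight1_center s0.74 [167. 162.] 
[... 195 characters left out ...]
9.7 187
weight1_center s0.44 [339. 255.] rect c 595.2 266.7 size 146.9 129.3 ang 75.4 mean [601.1 268.6   4.8] z95 10.2 2111
glue_center s0.58 [319. 196.] rect c 450.2 164.9 size 30.2 28.6 ang -78.3 mean [457.4 165.5  53.8] z95 90.5 285
marker_tray s0.65 [342. 252.] rect c 594.4 266.5 size 147.3 125.9 ang 75.5 mean [600.5 268.9   4.9] z95 10.2 2088
weight_tray s0.64 [162. 200.] rect c 603.1 -276.5 size 165.5 87.2 ang -88.5 mean [ 602.3 -275.9    6. ] z95 13.9 1202
pin_jar_center s0.95 [412. 260.] rect c 568.4 442.0 size 52.7 51.1 ang 31.1 mean [577.2 439.9  46.7] z95 66.2 638
cutter_center s0.57 [101. 194.] rect c 631.8 -471.1 size 152.8 40.9 ang 20.0 mean [ 639.8 -462.4   12.4] z95 16.8 354
```

```bash
cat >> h.py <<'E'
def blob(c,xy,r=0.08,z0=0.012,z1=0.2):
    "objects above z0 near world xy; rect per connected component"
    X=world(c); m=(c["range_z"]>0)&(X[...,2]>z0)&(X[...,2]<z1)&(np.hypot(X[...,0]-xy[0],X[...,1]-xy[1])<r)
    n,lab=cv2.connectedComponents(m.astype(np.uint8))
    for i in range(1,n):
        P=X[lab==i]
        if len(P)<15: continue
        (cx,cy),(a,b),ang=cv2.minAreaRect((P[:,:2]*1000).astype(np.float32))
        if a<b: a,b,ang=b,a,ang+90
        t=P[P[:,2]>np.percentile(P[:,2],95)-.006]
        print("c",round(cx,1),round(cy,1),"size",round(a,1),round(b,1),"ang",round((ang+90)%180-90,1),"top mean",np.round(t.mean(0)*1000,1),"zmin/max",np.round([P[:,2].min()*1000,P[:,2].max()*1000]),len(P))
def go(x,y,z,yaw):
    s=get_obs(); R=s["orientation"]; d=R.T@(np.array([x,y,z])-s["tool_pos"])
    cur=np.degrees(np.arctan2(R[1,0],R[0,0])); 
    t=(cur-yaw+90)%180-90
    print("pos",np.round(s["tool_pos"],4),"yaw %.1f"%cur,"shift",np.round(d,4),"turn %.1f or %.1f"%(t,t-180*np.sign(t)),"rows %.1f/%.1f"%(np.linalg.norm(d)/.0417,abs(t)/7.16),"j",np.round(s["joints"],0))
E
python3 - <<'E'
from h import *
for n in("top","scene"):
    c=capture(n); print(n); o=.004 if n=="top" else 0
    for p in((.4,.315),(.43,0),(.4,-.16),(.45,-.345),(.45,.165)): blob(c,p,z0=.010+o)
go(.43,0,.2,0)
E
```

```text
top
c 401.3 314.2 size 108.3 21.4 ang -29.6 top mean [403.3 312.3  21.7] zmin/max [14. 29.] 242
c 436.1 -11.1 size 108.5 19.9 ang -3.3 top mean [436.4 -10.9  21.4] zmin/max [14. 26.] 230
c 400.7 -158.6 size 49.1 46.8 ang -45.6 top mean [ 399.9 -158.4   51.1] zmin/max [14. 57.] 208
c 447.2 -343.6 size 47.9 47.6 ang 62.3 top mean [ 446.3 -344.2   50.6] zmin/max [14. 55.] 204
c 448.3 161.9 size 28.3 28.3 ang -26.7 top mean [449.1 161.9  91.1] zmin/max [16. 96.] 131
scene
c 401.1 315.9 size 113.0 21.4 ang -28.2 top mean [403.9 315.3  19.2] zmin/max [10. 23.] 222
c 437.9 -8.7 size 108.1 21.5 ang -3.9 top mean [440.7  -8.5  19. ] zmin/max [10. 22.] 181
c 404.5 -152.5 size 47.9 45.6 ang -54.5 top mean [ 402.  -155.5   48.5] zmin/max [10. 51.] 171
c 450.0 -342.1 size 48.5 48.2 ang -47.1 top mean [ 449.  -344.5   47.9] zmin/max [10. 52.] 170
c 451.1 164.6 size 29.0 28.6 ang -10.6 top mean [451.  164.6  88.9] zmin/max [10. 93.] 257
pos [ 0.1726 -0.5485  0.2453] yaw 17.5 shift [ 0.4102 -0.446   0.0453] turn 17.5 or -162.5 rows 14.6/2.4 j [-84.  10.  92.   0.  78. -12.]
```

```bash
python3 -c "
from h import *
go(.437,-.010,.12,-3.6)"
```

```text
pos [ 0.1726 -0.5485  0.2453] yaw 17.5 shift [ 0.4138 -0.4344  0.1253] turn 21.1 or -158.9 rows 14.7/2.9 j [-84.  10.  92.   0.  78. -12.]
```

{"op": "step_arm", "data": {"targets": [[0.414,-0.434,0.125,21,0.06],[0.414,-0.434,0.125,21,0.06],[0.414,-0.434,0.125,21,0.06],[0.414,-0.434,0.125,21,0.06],[0.414,-0.434,0.125,21,0.06],[0.414,-0.434,0.125,21,0.06],[0.414,-0.434,0.125,21,0.06],[0.414,-0.434,0.125,21,0.06],[0.414,-0.434,0.125,21,0.06],[0.414,-0.434,0.125,21,0.06],[0.414,-0.434,0.125,21,0.06],[0.414,-0.434,0.125,21,0.06]]}}

```text
time_s: 2.1
tool_pos: [0.3892, -0.1075, 0.1434]
orientation: [[0.998, -0.062, 0.001], [-0.062, -0.998, -0.001], [0.001, 0.001, -1.0]]
ft_force: [1.1, -0.2, 0.4]
opening: 0.702
gripper_force: 0.0
```

```bash
python3 -c "
from h import *
go(.437,-.010,.12,-3.6)"
```

```text
pos [ 0.3892 -0.1075  0.1434] yaw -3.6 shift [ 0.0416 -0.1003  0.0234] turn 0.0 or -180.0 rows 2.7/0.0 j [-32.  -5. 121.   0.  64.  61.]
```

{"op": "step_arm", "data": {"targets": [[0.042,-0.1,0.023,0,0.06],[0.042,-0.1,0.023,0,0.06],[0.042,-0.1,0.023,0,0.06],[0.042,-0.1,0.023,0,0.06],[0.042,-0.1,0.023,0,0.06],[0.042,-0.1,0.023,0,0.06]]}}

```text
time_s: 2.6
tool_pos: [0.4366, -0.0123, 0.1204]
orientation: [[0.998, -0.061, -0.0], [-0.061, -0.998, -0.0], [-0.0, 0.0, -1.0]]
ft_force: [0.0, -0.1, 0.9]
opening: 0.7
gripper_force: 0.0
```

```bash
python3 -c "
from h import *
c=capture('wrist'); cv2.imwrite('pics/w1.png',c['pixels'][:,:,::-1])
blob(c,(.437,-.01),r=.075,z0=.010,z1=.03)
go(.437,-.010,.022,-3.6)"
```

```text
c 437.8 -8.8 size 109.1 19.7 ang -3.2 top mean [441.1  -9.3  18.8] zmin/max [13. 21.] 3140
pos [ 0.4366 -0.0128  0.1205] yaw -3.6 shift [ 0.0001 -0.0029  0.0985] turn 0.0 or -180.0 rows 2.4/0.0 j [-17.   2. 117.  -0.  61.  76.]
```

View pics/w1.png

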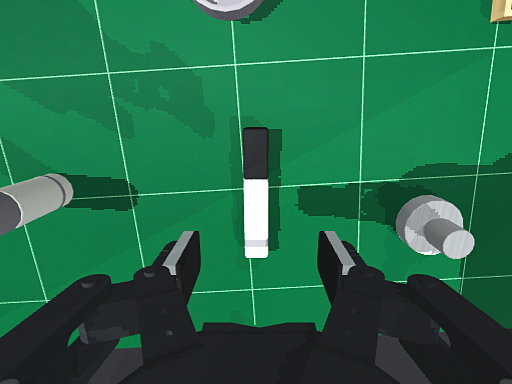

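The wrist view shows the marker at about (256,192), midway between the open fingers at columns 190 and 330. I'll go down and close on it.

{"op": "step_arm", "data": {"targets": [[0.001,-0.0035,0.04,0,0.045],[0.001,-0.0035,0.075,0,0.045],[0.001,-0.0035,0.095,0,0.045],[0.001,-0.0035,0.099,0,0.045],[0.001,-0.0035,0.099,0,0.045],[0.001,-0.0035,0.099,0,0.01],[0.001,-0.0035,0.099,0,0.01],[0.001,-0.0035,0.099,0,0.01],[0.001,-0.0035,0.099,0,0.01],[0.001,-0.0035,0.099,0,0.01],[0.001,-0.0035,0.099,0,0.01],[0.001,-0.0035,0.099,0,0.01]]}}

```text
time_s: 3.65
tool_pos: [0.4396, -0.0094, 0.0232]
orientation: [[0.998, -0.061, 0.004], [-0.061, -0.998, -0.002], [0.004, 0.001, -1.0]]
ft_force: [-1.6, -0.8, 6.7]
opening: 0.213
gripper_force: 59.5
```

{"op": "step_arm", "data": {"targets": [[0,0,-0.04,0,0.01],[0,0,-0.08,0,0.01],[0,0,-0.1,0,0.01],[0,0,-0.1,0,0.01]]}}

```text
time_s: 3.98
tool_pos: [0.442, -0.0097, 0.1272]
orientation: [[0.998, -0.061, 0.011], [-0.061, -0.998, -0.003], [0.011, 0.003, -1.0]]
ft_force: [0.1, -0.7, 1.3]
opening: 0.216
gripper_force: 58.9
```

```bash
python3 -c "
from h import *
c=capture('top'); blob(c,(.6,.268),r=.11,z0=.0085,z1=.02)
c=capture('scene'); blob(c,(.6,.268),r=.11,z0=.006,z1=.02)
blob(c,(.6,-.276),r=.11,z0=.008,z1=.03); blob(c,(.6,0),r=.06,z0=.01,z1=.05)
go(.627,.262,.12,77)"
```

```text
c 609.6 311.3 size 108.2 50.6 ang -13.1 top mean [610.7 326.7  11.6] zmin/max [ 9. 17.] 73
c 653.1 259.9 size 72.0 5.2 ang 76.3 top mean [652.6 258.4  12.8] zmin/max [ 9. 17.] 35
c 601.5 194.8 size 38.3 6.6 ang -17.2 top mean [601.  194.9  11.3] zmin/max [ 9. 16.] 21
c 595.2 238.1 size 29.9 15.1 ang 69.4 top mean [594.7 238.4  10.4] zmin/max [ 9. 13.] 21
c 562.3 203.0 size 29.9 9.1 ang -24.9 top mean [562.5 204.5  11. ] zmin/max [ 9. 13.] 17
c 551.1 296.5 size 46.5 3.4 ang 74.8 top mean [551.2 296.5  12.3] zmin/max [ 9. 15.] 19
c 533.9 227.3 size 33.5 12.5 ang -83.9 top mean [535.1 224.9  11.6] zmin/max [ 9. 17.] 22
c 598.5 267.6 size 142.9 115.7 ang 75.0 top mean [601.7 268.5   8.9] zmin/max [ 6. 14.] 463
c 602.8 -276.8 size 166.0 88.3 ang -88.3 top mean [ 604.5 -275.2   12.4] zmin/max [ 8. 17.] 340
c 604.1 0.9 size 62.8 61.6 ang 22.0 top mean [604.8   0.7  20. ] zmin/max [10. 24.] 178
pos [ 0.439  -0.0089  0.1229] yaw -3.5 shift [ 0.171  -0.282   0.0034] turn -80.5 or 99.5 rows 7.9/11.2 j [-17.   2. 117.  -0.  61.  77.]
```

{"op": "step_arm", "data": {"targets": [[0.17,-0.282,0,-80,0.01],[0.17,-0.282,0,-80,0.01],[0.17,-0.282,0,-80,0.01],[0.17,-0.282,0,-80,0.01],[0.17,-0.282,0,-80,0.01],[0.17,-0.282,0,-80,0.01],[0.17,-0.282,0,-80,0.01],[0.17,-0.282,0,-80,0.01],[0.17,-0.282,0,-80,0.01],[0.17,-0.282,0,-80,0.01],[0.17,-0.282,0,-80,0.01],[0.17,-0.282,0,-80,0.01]]}}

```text
time_s: 5.08
tool_pos: [0.6237, 0.2625, 0.1188]
orientation: [[0.229, 0.973, -0.003], [0.973, -0.229, -0.001], [-0.002, -0.003, -1.0]]
ft_force: [-0.5, 0.1, -0.1]
opening: 0.215
gripper_force: 58.9
```

{"op": "step_arm", "data": {"targets": [[0,0,0.03,0,0.01],[0,0,0.06,0,0.01],[0,0,0.06,0,0.01],[0,0,0.06,0,0.01]]}}

```text
time_s: 5.42
tool_pos: [0.6224, 0.2616, 0.0584]
orientation: [[0.236, 0.972, -0.006], [0.972, -0.236, -0.001], [-0.003, -0.006, -1.0]]
ft_force: [-0.3, 0.2, -0.2]
opening: 0.212
gripper_force: 58.9
```

```bash
python3 -c "
from h import *
c=capture('wrist'); cv2.imwrite('pics/w2.png',c['pixels'][:,:,::-1])
go(.626,.2615,.027,76)"
```

```text
pos [0.6243 0.2621 0.0608] yaw 76.4 shift [-0.0001  0.0018  0.0338] turn 0.4 or -179.6 rows 0.8/0.1 j [13. 34. 83.  0. 63. 26.]
```

View pics/w2.png

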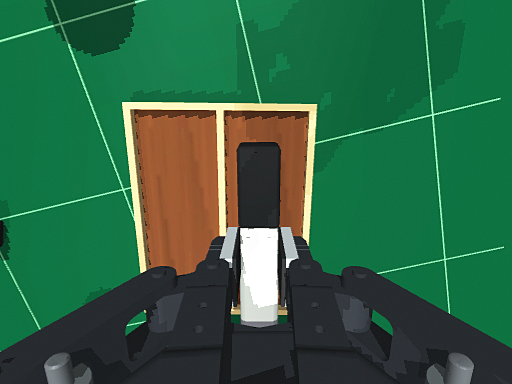

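The wrist view shows the marker (columns 238-280) hanging inside the far bay (228-308) and parallel to the walls. I'll set it down there.

{"op": "step_arm", "data": {"targets": [[0,0.002,0.02,0,0.01],[0,0.002,0.03,0,0.01],[0,0.002,0.033,0,0.01],[0,0.002,0.033,0,0.01],[0,0.002,0.033,0,0.01],[0,0.002,0.033,0,0.03],[0,0.002,0.033,0,0.03],[0,0.002,0.033,0,0.03],[0,0.002,0.033,0,0.03],[0,0.002,0,0,0.03],[0,0.002,-0.03,0,0.035],[0,0.002,-0.06,0,0.06]]}}

```text
time_s: 6.47
tool_pos: [0.6264, 0.2618, 0.1219]
orientation: [[0.234, 0.972, -0.001], [0.972, -0.234, -0.0], [-0.001, -0.001, -1.0]]
ft_force: [0.4, 0.4, 0.9]
opening: 0.538
gripper_force: 0.0
```

```bash
python3 -c "
from h import *
c=capture('wrist')
X=world(c);g=c['pixels'].min(2);cv2.imwrite('pics/w3.png',c['pixels'][:,:,::-1])
c=capture('scene');blob(c,(.626,.2615),r=.07,z0=.017,z1=.05)
go(.401,.315,.12,-29)"
```

```text
c 626.7 258.8 size 110.3 21.9 ang 76.6 top mean [628.2 260.9  23.3] zmin/max [17. 27.] 337
pos [0.6309 0.2629 0.1284] yaw 76.5 shift [-0.0032 -0.2358  0.006 ] turn -74.5 or 105.5 rows 5.7/10.4 j [13. 30. 81.  0. 69. 26.]
```

{"op": "step_arm", "data": {"targets": [[-0.003,-0.236,0.008,-74.5,0.06],[-0.003,-0.236,0.008,-74.5,0.06],[-0.003,-0.236,0.008,-74.5,0.06],[-0.003,-0.236,0.008,-74.5,0.06],[-0.003,-0.236,0.008,-74.5,0.06],[-0.003,-0.236,0.008,-74.5,0.06],[-0.003,-0.236,0.008,-74.5,0.06],[-0.003,-0.236,0.008,-74.5,0.06],[-0.003,-0.236,0.008,-74.5,0.06],[-0.003,-0.236,0.008,-74.5,0.06],[-0.003,-0.236,0.008,-74.5,0.06],[-0.003,-0.236,0.008,-74.5,0.06]]}}

```text
time_s: 7.57
tool_pos: [0.3965, 0.3142, 0.1131]
orientation: [[-0.875, 0.484, -0.0], [0.484, 0.875, -0.0], [0.0, -0.0, -1.0]]
ft_force: [0.4, 0.9, -0.8]
opening: 0.705
gripper_force: 0.0
```

```bash
python3 -c "
from h import *
c=capture('wrist')
blob(c,(.401,.315),r=.075,z0=.010,z1=.03)
go(.401,.315,.022,-29)"
```

```text
c 401.5 316.4 size 109.9 20.1 ang -28.8 top mean [398.2 318.2  18.7] zmin/max [10. 21.] 3355
pos [0.3966 0.3142 0.1132] yaw 150.9 shift [-0.0035  0.0029  0.0912] turn -0.1 or 179.9 rows 2.2/0.0 j [ 25.  11. 108.  -0.  61. -36.]
```

{"op": "step_arm", "data": {"targets": [[-0.0035,0.004,0.04,0,0.045],[-0.0035,0.004,0.075,0,0.045],[-0.0035,0.004,0.088,0,0.045],[-0.0035,0.004,0.091,0,0.045],[-0.0035,0.004,0.091,0,0.045],[-0.0035,0.004,0.091,0,0.01],[-0.0035,0.004,0.091,0,0.01],[-0.0035,0.004,0.091,0,0.01],[-0.0035,0.004,0.091,0,0.01],[-0.0035,0.004,0.091,0,0.01],[-0.0035,0.004,0.04,0,0.01],[-0.0035,0.004,-0.01,0,0.01]]}}

```text
time_s: 8.62
tool_pos: [0.3993, 0.3148, 0.104]
orientation: [[-0.874, 0.486, -0.007], [0.486, 0.874, -0.003], [0.004, -0.006, -1.0]]
ft_force: [1.4, 0.9, 0.9]
opening: 0.214
gripper_force: 59.7
```

```bash
python3 -c "
from h import *
go(.574,.2745,.12,76)"
```

```text
pos [0.3993 0.3148 0.104 ] yaw 150.9 shift [-0.1723  0.0495 -0.0171] turn 74.9 or -105.1 rows 4.3/10.5 j [ 25.  13. 108.   0.  60. -36.]
```

{"op": "step_arm", "data": {"targets": [[-0.171,0.0475,0,75,0.01],[-0.171,0.0475,0,75,0.01],[-0.171,0.0475,0,75,0.01],[-0.171,0.0475,0,75,0.01],[-0.171,0.0475,0,75,0.01],[-0.171,0.0475,0,75,0.01],[-0.171,0.0475,0,75,0.01],[-0.171,0.0475,0,75,0.01],[-0.171,0.0475,0,75,0.01],[-0.171,0.0475,0,75,0.01],[-0.171,0.0475,0,75,0.01],[-0.171,0.0475,0.04,75,0.01]]}}

```text
time_s: 9.62
tool_pos: [0.581, 0.2765, 0.0743]
orientation: [[0.246, 0.969, 0.016], [0.969, -0.246, 0.004], [0.008, 0.015, -1.0]]
ft_force: [2.8, 0.5, 0.7]
opening: 0.211
gripper_force: 59.7
```

{"op": "step_arm", "data": {"targets": [[0,0,0.02,0,0.01],[0,0,0.02,0,0.01],[0,0,0.02,0,0.01]]}}

```text
time_s: 9.87
tool_pos: [0.5734, 0.2743, 0.0449]
orientation: [[0.243, 0.97, -0.002], [0.97, -0.243, -0.001], [-0.001, -0.002, -1.0]]
ft_force: [0.4, 0.1, 0.3]
opening: 0.215
gripper_force: 59.7
```

```bash
python3 -c "
from h import *
c=capture('wrist'); cv2.imwrite('pics/w4.png',c['pixels'][:,:,::-1])
go(.574,.2745,.0265,76)"
```

```text
pos [0.5748 0.2747 0.0466] yaw 76.0 shift [-0.0004 -0.0007  0.0201] turn -0.0 or 180.0 rows 0.5/0.0 j [15. 31. 89.  0. 59. 29.]
```

View pics/w4.png

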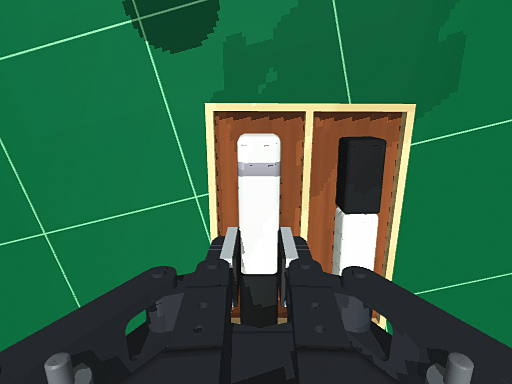

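The second marker hangs within the near bay (columns 238-280, bay 213-303), and the first lies flat in the far bay. I'll lower and release.

{"op": "step_arm", "data": {"targets": [[0,0,0.01,0,0.01],[0,0,0.017,0,0.01],[0,0,0.0195,0,0.01],[0,0,0.0195,0,0.01],[0,0,0.0195,0,0.01],[0,0,0.0195,0,0.03],[0,0,0.0195,0,0.03],[0,0,0.0195,0,0.03],[0,0,0.0195,0,0.03],[0,0,-0.01,0,0.03],[0,0,-0.045,0,0.035],[0,0,-0.08,0,0.06]]}}

```text
time_s: 10.92
tool_pos: [0.5732, 0.2742, 0.1253]
orientation: [[0.243, 0.97, -0.003], [0.97, -0.243, -0.001], [-0.002, -0.003, -1.0]]
ft_force: [1.8, -0.8, 1.5]
opening: 0.537
gripper_force: 0.0
```

```bash
python3 -c "
from h import *
c=capture('scene')
blob(c,(.574,.2745),r=.07,z0=.017,z1=.035);blob(c,(.626,.2615),r=.07,z0=.017,z1=.035)
go(.401,-.157,.14,90)"
```

```text
c 575.7 276.1 size 109.9 23.4 ang 76.7 top mean [577.4 277.   23.3] zmin/max [17. 27.] 302
c 627.3 262.2 size 98.7 21.7 ang 75.4 top mean [627.5 263.2  23.5] zmin/max [17. 28.] 234
c 575.5 275.5 size 105.7 23.4 ang 76.7 top mean [577.8 274.9  23.3] zmin/max [17. 27.] 258
c 626.6 259.0 size 110.4 21.9 ang 75.9 top mean [628.6 261.7  23.4] zmin/max [17. 28.] 329
pos [0.578  0.2758 0.1345] yaw 76.0 shift [-0.4627 -0.0669 -0.0083] turn -14.0 or 166.0 rows 11.2/2.0 j [15. 25. 88.  0. 67. 29.]
```

{"op": "step_arm", "data": {"targets": [[-0.461,-0.064,-0.015,-14,0.06],[-0.461,-0.064,-0.015,-14,0.06],[-0.461,-0.064,-0.015,-14,0.06],[-0.461,-0.064,-0.015,-14,0.06],[-0.461,-0.064,-0.015,-14,0.06],[-0.461,-0.064,-0.015,-14,0.06],[-0.461,-0.064,-0.015,-14,0.06],[-0.461,-0.064,-0.015,-14,0.06],[-0.461,-0.064,-0.015,-14,0.06],[-0.461,-0.064,-0.015,-14,0.06],[-0.461,-0.064,-0.015,-14,0.06],[-0.461,-0.064,-0.015,-14,0.06]]}}

```text
time_s: 11.97
tool_pos: [0.3989, -0.1623, 0.1412]
orientation: [[0.006, 1.0, 0.001], [1.0, -0.006, -0.003], [-0.003, 0.001, -1.0]]
ft_force: [-0.6, 0.2, 0.9]
opening: 0.701
gripper_force: 0.0
```

{"op": "step_arm", "data": {"targets": [[0,0,0,0,0.06],[0,0,0,0,0.06],[0,0,0,0,0.06]]}}

```text
time_s: 12.22
tool_pos: [0.4007, -0.1559, 0.1403]
orientation: [[-0.0, 1.0, -0.0], [1.0, 0.0, 0.001], [0.001, -0.0, -1.0]]
ft_force: [-0.4, -0.6, -0.7]
opening: 0.703
gripper_force: 0.0
```

```bash
python3 -c "
from h import *
c=capture('wrist'); cv2.imwrite('pics/w5.png',c['pixels'][:,:,::-1])
blob(c,(.401,-.157),r=.05,z0=.008,z1=.06);blob(c,(.401,-.157),r=.05,z0=.03,z1=.06)
go(.401,-.157,.04,90)"
```

```text
c 400.6 -156.7 size 49.6 48.1 ang -89.2 top mean [ 400.6 -156.    48.8] zmin/max [ 8. 51.] 2415
c 400.8 -156.5 size 23.4 23.3 ang 0.1 top mean [ 400.6 -156.    48.8] zmin/max [30. 51.] 831
pos [ 0.4007 -0.1556  0.1403] yaw 90.1 shift [-0.0014  0.0003  0.1003] turn 0.1 or -179.9 rows 2.4/0.0 j [-37.  -1. 118.   0.  64. -37.]
```

View pics/w5.png

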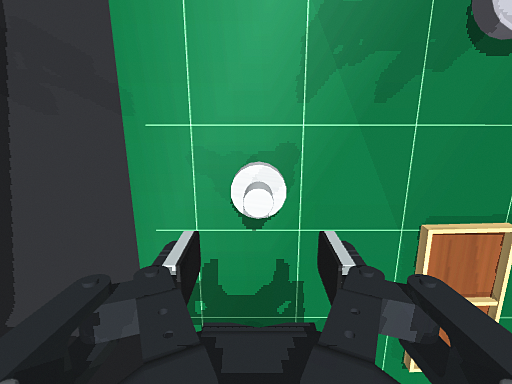

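The weight is at about (258,190), centred between the fingers. I'll grip the knob.

{"op": "step_arm", "data": {"targets": [[-0.001,0,0.04,0,0.05],[-0.001,0,0.08,0,0.05],[-0.001,0,0.097,0,0.05],[-0.001,0,0.1,0,0.05],[-0.001,0,0.1,0,0.05],[-0.001,0,0.1,0,0.01],[-0.001,0,0.1,0,0.01],[-0.001,0,0.1,0,0.01],[-0.001,0,0.1,0,0.01],[-0.001,0,0.1,0,0.01],[-0.001,0,0.1,0,0.01],[-0.001,0,0.1,0,0.01]]}}

```text
time_s: 13.27
tool_pos: [0.4019, -0.1587, 0.0424]
orientation: [[0.001, 1.0, 0.003], [1.0, -0.001, -0.002], [-0.002, 0.003, -1.0]]
ft_force: [0.5, 1.7, 6.9]
opening: 0.261
gripper_force: 59.1
```

{"op": "step_arm", "data": {"targets": [[0,0,-0.02,0,0.01],[0,0,-0.045,0,0.01],[0,0,-0.06,0,0.01],[0,0,-0.06,0,0.01],[0,0,-0.06,0,0.01]]}}

```text
time_s: 13.68
tool_pos: [0.4012, -0.1587, 0.1016]
orientation: [[0.001, 1.0, 0.003], [1.0, -0.001, -0.002], [-0.002, 0.003, -1.0]]
ft_force: [-0.1, 0.4, -2.6]
opening: 0.258
gripper_force: 59.8
```

```bash
python3 -c "
from h import *
go(.603,-.236,.1,90)"
```

```text
pos [ 0.4012 -0.1587  0.1016] yaw 90.0 shift [-0.0772  0.2019  0.0023] turn -0.0 or 180.0 rows 5.2/0.0 j [-37.   3. 119.   0.  58. -37.]
```

{"op": "step_arm", "data": {"targets": [[-0.026,0.067,0,0,0.01],[-0.052,0.135,0,0,0.01],[-0.0775,0.202,0,0,0.01],[-0.0775,0.202,0,0,0.01],[-0.0775,0.202,0,0,0.01],[-0.0775,0.202,0,0,0.01],[-0.0775,0.202,0,0,0.01],[-0.0775,0.202,0,0,0.01],[-0.0775,0.202,0.02,0,0.01],[-0.0775,0.202,0.035,0,0.01],[-0.0775,0.202,0.035,0,0.01]]}}

```text
time_s: 14.6
tool_pos: [0.5981, -0.2334, 0.0614]
orientation: [[0.001, 1.0, -0.007], [1.0, -0.001, 0.004], [0.004, -0.007, -1.0]]
ft_force: [-1.4, 0.2, -3.6]
opening: 0.253
gripper_force: 60.1
```

```bash
python3 -c "
from h import *
c=capture('wrist'); cv2.imwrite('pics/w6.png',c['pixels'][:,:,::-1])
blob(c,(.603,-.276),r=.11,z0=.008,z1=.03)
go(.603,-.236,.046,90); print(get_obs()['ft_force'])"
```

```text
c 601.7 -230.5 size 84.4 76.0 ang 1.3 top mean [ 603.8 -213.1   12.6] zmin/max [ 8. 15.] 2566
c 599.1 -212.7 size 43.2 12.7 ang -2.1 top mean [ 598.4 -210.    26.9] zmin/max [18. 30.] 291
c 610.8 -275.5 size 7.2 4.0 ang 35.1 top mean [ 611.1 -274.5   11.4] zmin/max [ 9. 13.] 42
c 586.1 -276.2 size 7.9 4.7 ang -37.0 top mean [ 585.7 -275.3   11.3] zmin/max [ 8. 13.] 52
pos [ 0.5991 -0.234   0.0631] yaw 90.0 shift [-0.002   0.004   0.0171] turn -0.0 or 180.0 rows 0.4/0.0 j [-32.  31.  88.  -0.  62. -32.]
[-0.17777355 -0.07970434 -2.47657939]
```

View pics/w6.png

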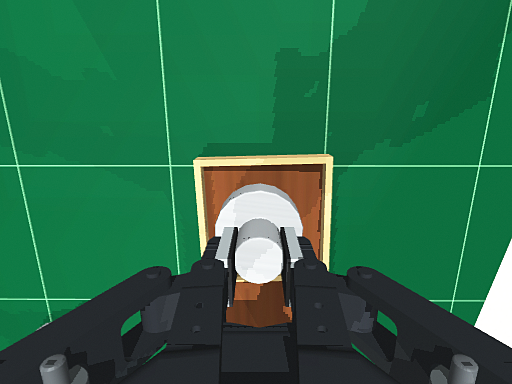

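The weight is above the bay (columns 203-325) and clear of the walls, so I'll lower it gently and check the force before letting go.

{"op": "step_arm", "data": {"targets": [[-0.002,0.003,0.006,0,0.01],[-0.002,0.003,0.01,0,0.01],[-0.002,0.003,0.013,0,0.01],[-0.002,0.003,0.015,0,0.01],[-0.002,0.003,0.0165,0,0.01],[-0.002,0.003,0.0175,0,0.01],[-0.002,0.003,0.0175,0,0.01],[-0.002,0.003,0.0175,0,0.01]]}}

```text
time_s: 15.32
tool_pos: [0.6054, -0.2378, 0.0482]
orientation: [[0.001, 1.0, 0.0], [1.0, -0.001, -0.0], [-0.0, 0.0, -1.0]]
ft_force: [0.5, 0.6, -1.9]
opening: 0.252
gripper_force: 60.1
```

{"op": "step_arm", "data": {"targets": [[0,0,0,0,0.01],[0,0,0.001,0,0.01],[0,0,0.001,0,0.01],[0,0,0.001,0,0.01]]}}

```text
time_s: 15.65
tool_pos: [0.6054, -0.2378, 0.0471]
orientation: [[0.001, 1.0, -0.0], [1.0, -0.001, 0.0], [0.0, -0.0, -1.0]]
ft_force: [0.7, -0.0, -2.8]
opening: 0.253
gripper_force: 60.1
```

{"op": "step_arm", "data": {"targets": [[0,0,0.001,0,0.01],[0,0,0.001,0,0.01],[0,0,0.001,0,0.01]]}}

```text
time_s: 15.9
tool_pos: [0.6055, -0.2378, 0.0466]
orientation: [[0.001, 1.0, 0.0], [1.0, -0.001, -0.0], [-0.0, 0.0, -1.0]]
ft_force: [-1.8, 0.7, 1.5]
opening: 0.259
gripper_force: 60.5
```

The force changed sign, so the weight is resting on the floor. Releasing.

{"op": "step_arm", "data": {"targets": [[0,0,0,0,0.05],[0,0,0,0,0.05],[0,0,0,0,0.05],[0,0,0,0,0.05],[0,0,0,0,0.05],[0,0,-0.03,0,0.05],[0,0,-0.06,0,0.05],[0,0,-0.09,0,0.06],[0,0,-0.09,0,0.06],[0,0,-0.09,0,0.06]]}}

```text
time_s: 16.73
tool_pos: [0.6069, -0.2387, 0.139]
orientation: [[0.001, 1.0, 0.005], [1.0, -0.001, -0.003], [-0.003, 0.005, -1.0]]
ft_force: [-0.9, -0.2, -0.0]
opening: 0.701
gripper_force: 0.0
```

```bash
python3 -c "
from h import *
c=capture('scene')
blob(c,(.603,-.236),r=.05,z0=.017,z1=.065)
go(.4485,-.344,.14,90)"
```

```text
c 609.0 -236.6 size 49.3 45.5 ang -64.2 top mean [ 607.8 -237.5   52.5] zmin/max [17. 56.] 207
pos [ 0.6057 -0.238   0.1369] yaw 90.0 shift [-0.1061 -0.1571 -0.0033] turn -0.0 or 180.0 rows 4.5/0.0 j [-32.  26.  85.   0.  69. -32.]
```

{"op": "step_arm", "data": {"targets": [[-0.026,-0.039,-0.003,0,0.06],[-0.053,-0.079,-0.003,0,0.06],[-0.08,-0.118,-0.003,0,0.06],[-0.106,-0.157,-0.003,0,0.06],[-0.106,-0.157,-0.003,0,0.06],[-0.106,-0.157,-0.003,0,0.06],[-0.106,-0.157,-0.003,0,0.06],[-0.106,-0.157,-0.003,0,0.06],[-0.106,-0.157,-0.003,0,0.06]]}}

```text
time_s: 17.53
tool_pos: [0.4489, -0.3427, 0.1384]
orientation: [[-0.0, 1.0, -0.001], [1.0, 0.0, 0.001], [0.001, -0.001, -1.0]]
ft_force: [0.3, -0.4, -0.8]
opening: 0.703
gripper_force: 0.0
```

```bash
python3 -c "
from h import *
c=capture('wrist')
blob(c,(.4485,-.344),r=.05,z0=.008,z1=.06);blob(c,(.4485,-.344),r=.05,z0=.03,z1=.06)
go(.449,-.344,.0405,90)"
```

```text
c 446.9 -342.6 size 49.2 48.5 ang 88.5 top mean [ 446.9 -342.    48.8] zmin/max [ 8. 51.] 2454
c 446.7 -342.4 size 23.4 23.3 ang 88.7 top mean [ 446.9 -342.    48.8] zmin/max [30. 51.] 840
pos [ 0.449  -0.3427  0.1385] yaw 90.1 shift [-0.0014  0.      0.098 ] turn 0.1 or -179.9 rows 2.4/0.0 j [-49.  16.  99.   0.  66. -49.]
```

{"op": "step_arm", "data": {"targets": [[0,-0.0015,0.04,0,0.05],[0,-0.0015,0.08,0,0.05],[0,-0.0015,0.095,0,0.05],[0,-0.0015,0.098,0,0.05],[0,-0.0015,0.098,0,0.05],[0,-0.0015,0.098,0,0.01],[0,-0.0015,0.098,0,0.01],[0,-0.0015,0.098,0,0.01],[0,-0.0015,0.098,0,0.01],[0,-0.0015,0.098,0,0.01],[0,-0.0015,0.098,0,0.01],[0,-0.0015,0.098,0,0.01]]}}

```text
time_s: 18.58
tool_pos: [0.4482, -0.3449, 0.0433]
orientation: [[0.001, 1.0, 0.003], [1.0, -0.001, -0.003], [-0.003, 0.003, -1.0]]
ft_force: [0.9, 0.7, 6.6]
opening: 0.257
gripper_force: 59.5
```

{"op": "step_arm", "data": {"targets": [[0,0,-0.02,0,0.01],[0,0,-0.045,0,0.01],[0,0,-0.06,0,0.01],[0,0,-0.06,0,0.01],[0,0,-0.06,0,0.01]]}}

```text
time_s: 19.0
tool_pos: [0.4471, -0.3441, 0.1019]
orientation: [[0.001, 1.0, 0.001], [1.0, -0.001, -0.002], [-0.002, 0.001, -1.0]]
ft_force: [-0.1, 0.1, -3.7]
opening: 0.254
gripper_force: 59.9
```

```bash
python3 -c "
from h import *
go(.603,-.317,.1,90)"
```

```text
pos [ 0.4471 -0.3441  0.1019] yaw 90.0 shift [0.0272 0.1559 0.0021] turn -0.0 or 180.0 rows 3.8/0.0 j [-50.  19. 100.  -0.  61. -50.]
```

{"op": "step_arm", "data": {"targets": [[0.007,0.039,0,0,0.01],[0.014,0.078,0,0,0.01],[0.021,0.117,0,0,0.01],[0.027,0.157,0,0,0.01],[0.027,0.157,0,0,0.01],[0.027,0.157,0,0,0.01],[0.027,0.157,0,0,0.01],[0.027,0.157,0,0,0.01],[0.027,0.157,0.02,0,0.01],[0.027,0.157,0.035,0,0.01],[0.027,0.157,0.035,0,0.01],[0.027,0.157,0.035,0,0.01]]}}

```text
time_s: 20.0
tool_pos: [0.6018, -0.3162, 0.0643]
orientation: [[0.002, 1.0, -0.003], [1.0, -0.002, 0.003], [0.003, -0.003, -1.0]]
ft_force: [-0.8, -0.7, -3.9]
opening: 0.257
gripper_force: 60.5
```

```bash
python3 -c "
from h import *
c=capture('wrist'); cv2.imwrite('pics/w7.png',c['pixels'][:,:,::-1])
go(.603,-.317,.0465,90); print(get_obs()['ft_force'])"
```

```text
pos [ 0.6029 -0.3168  0.0657] yaw 89.9 shift [-0.0002  0.0002  0.0192] turn -0.1 or 179.9 rows 0.5/0.0 j [-38.  34.  82.  -0.  64. -38.]
[-0.14073373 -1.44192607 -2.03362343]
```

View pics/w7.png

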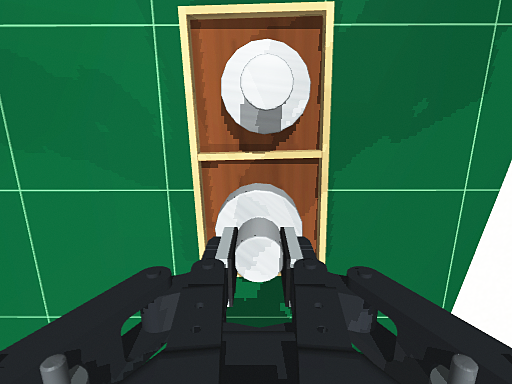

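The first weight stands upright in its bay at (265,85), and the second is over the other bay (columns 203-322). I'll lower it the same way.

{"op": "step_arm", "data": {"targets": [[0,0.001,0.007,0,0.01],[0,0.001,0.011,0,0.01],[0,0.001,0.014,0,0.01],[0,0.001,0.016,0,0.01],[0,0.001,0.0175,0,0.01],[0,0.001,0.0185,0,0.01],[0,0.001,0.019,0,0.01],[0,0.001,0.019,0,0.01],[0,0.001,0.019,0,0.01]]}}

```text
time_s: 20.8
tool_pos: [0.605, -0.3169, 0.0475]
orientation: [[0.001, 1.0, 0.0], [1.0, -0.001, -0.0], [-0.0, 0.0, -1.0]]
ft_force: [-0.2, 0.2, -1.2]
opening: 0.258
gripper_force: 60.8
```

{"op": "step_arm", "data": {"targets": [[0,0,0.0005,0,0.01],[0,0,0.001,0,0.01],[0,0,0.001,0,0.01],[0,0,0.001,0,0.01]]}}

```text
time_s: 21.13
tool_pos: [0.605, -0.3169, 0.0474]
orientation: [[0.0, 1.0, 0.0], [1.0, -0.0, -0.0], [-0.0, 0.0, -1.0]]
ft_force: [-3.0, 2.8, 5.8]
opening: 0.258
gripper_force: 61.6
```

Contact. Releasing and retreating.

{"op": "step_arm", "data": {"targets": [[0,0,0,0,0.05],[0,0,0,0,0.05],[0,0,0,0,0.05],[0,0,0,0,0.05],[0,0,0,0,0.05],[0,0,-0.03,0,0.05],[0,0,-0.06,0,0.05],[0,0,-0.1,0,0.06],[0,0,-0.13,0,0.06],[0,0,-0.13,0,0.06],[0,0,-0.13,0,0.06]]}}

```text
time_s: 22.05
tool_pos: [0.6062, -0.3179, 0.1794]
orientation: [[0.001, 1.0, 0.005], [1.0, -0.001, -0.004], [-0.004, 0.005, -1.0]]
ft_force: [0.1, -0.2, -0.8]
opening: 0.7
gripper_force: 0.0
```

```bash
python3 -c "
from h import *
c=capture('scene')
blob(c,(.603,-.276),r=.1,z0=.018,z1=.065)
go(.4505,.1635,.18,90)"
```

```text
c 608.8 -313.9 size 47.3 40.3 ang -49.4 top mean [ 607.7 -315.9   52.4] zmin/max [18. 55.] 198
c 609.2 -237.7 size 46.7 46.6 ang -59.2 top mean [ 608.6 -237.1   52.8] zmin/max [18. 56.] 204
pos [ 0.605  -0.317   0.1767] yaw 90.0 shift [ 0.4804 -0.1548 -0.0038] turn -0.0 or 180.0 rows 12.1/0.0 j [-38.  27.  79.   0.  74. -38.]
```

{"op": "step_arm", "data": {"targets": [[0.48,-0.155,-0.004,0,0.06],[0.48,-0.155,-0.004,0,0.06],[0.48,-0.155,-0.004,0,0.06],[0.48,-0.155,-0.004,0,0.06],[0.48,-0.155,-0.004,0,0.06],[0.48,-0.155,-0.004,0,0.06],[0.48,-0.155,-0.004,0,0.06],[0.48,-0.155,-0.004,0,0.06],[0.48,-0.155,-0.004,0,0.06],[0.48,-0.155,-0.004,0,0.06],[0.48,-0.155,-0.004,0,0.06],[0.48,-0.155,-0.004,0,0.06]]}}

```text
time_s: 23.1
tool_pos: [0.4491, 0.1606, 0.1782]
orientation: [[0.001, 1.0, -0.003], [1.0, -0.001, -0.0], [-0.0, -0.003, -1.0]]
ft_force: [1.7, 0.1, 0.6]
opening: 0.701
gripper_force: 0.0
```

```bash
python3 -c "
from h import *
go(.4505,.1635,.18,90)"
```

```text
pos [0.4491 0.1606 0.1782] yaw 89.9 shift [ 0.0029  0.0014 -0.0018] turn -0.1 or 179.9 rows 0.1/0.0 j [  5.   2. 109.   0.  69.   5.]
```

{"op": "step_arm", "data": {"targets": [[0,0,0,0,0.06],[0,0,0,0,0.06],[0,0,0,0,0.06]]}}

```text
time_s: 23.35
tool_pos: [0.4507, 0.1589, 0.1788]
orientation: [[-0.001, 1.0, -0.002], [1.0, 0.001, -0.001], [-0.001, -0.002, -1.0]]
ft_force: [-0.2, -0.0, 0.6]
opening: 0.699
gripper_force: 0.0
```

```bash
python3 -c "
from h import *
c=capture('wrist'); cv2.imwrite('pics/w8.png',c['pixels'][:,:,::-1])
blob(c,(.4505,.1635),r=.05,z0=.01,z1=.1);blob(c,(.4505,.1635),r=.05,z0=.08,z1=.1)
go(.4505,.1635,.065,90)"
```

```text
c 449.7 165.0 size 29.2 28.9 ang 89.4 top mean [449.4 165.4  88.8] zmin/max [11. 91.] 1572
c 449.7 164.9 size 29.0 28.8 ang 89.1 top mean [449.4 165.4  88.8] zmin/max [80. 91.] 1152
pos [0.4513 0.1582 0.1791] yaw 89.9 shift [ 0.0054 -0.0006  0.1141] turn -0.1 or 179.9 rows 2.7/0.0 j [  5.   2. 109.  -0.  69.   5.]
```

View pics/w8.png

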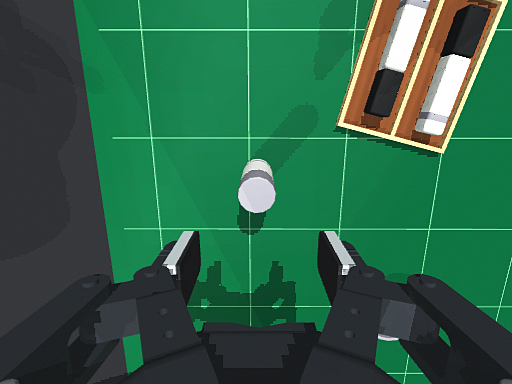

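The glue stick's top is at (257,195), and both markers lie in their bays. I'll grip the glue stick.

{"op": "step_arm", "data": {"targets": [[0.0065,-0.0015,0.01,0,0.06],[0.0065,-0.0015,0.05,0,0.06],[0.0065,-0.0015,0.09,0,0.06],[0.0065,-0.0015,0.112,0,0.06],[0.0065,-0.0015,0.117,0,0.06],[0.0065,-0.0015,0.117,0,0.06],[0.0065,-0.0015,0.117,0,0.015],[0.0065,-0.0015,0.117,0,0.015],[0.0065,-0.0015,0.117,0,0.015],[0.0065,-0.0015,0.117,0,0.015],[0.0065,-0.0015,0.117,0,0.015],[0.0065,-0.0015,0.117,0,0.015]]}}

```text
time_s: 24.4
tool_pos: [0.4515, 0.1657, 0.0647]
orientation: [[0.0, 1.0, 0.003], [1.0, -0.0, 0.0], [0.0, 0.003, -1.0]]
ft_force: [-0.5, -0.5, 6.6]
opening: 0.34
gripper_force: 59.5
```

{"op": "step_arm", "data": {"targets": [[0,0,-0.02,0,0.015],[0,0,-0.04,0,0.015],[0,0,-0.055,0,0.015],[0,0,-0.055,0,0.015],[0,0,-0.055,0,0.015]]}}

```text
time_s: 24.82
tool_pos: [0.4506, 0.1658, 0.1188]
orientation: [[0.0, 1.0, 0.002], [1.0, -0.0, 0.0], [0.0, 0.002, -1.0]]
ft_force: [-0.3, -0.5, -1.6]
opening: 0.336
gripper_force: 59.4
```

```bash
python3 -c "
from h import *
go(.6045,0.0005,.118,90)"
```

```text
pos [0.4506 0.1658 0.1188] yaw 90.0 shift [-0.1652  0.154   0.0012] turn -0.0 or 180.0 rows 5.4/0.0 j [  6.   7. 112.   0.  61.   6.]
```

{"op": "step_arm", "data": {"targets": [[-0.03,0.028,0,0,0.015],[-0.06,0.056,0,0,0.015],[-0.09,0.084,0,0,0.015],[-0.12,0.112,0,0,0.015],[-0.15,0.14,0,0,0.015],[-0.165,0.154,0,0,0.015],[-0.165,0.154,0,0,0.015],[-0.165,0.154,0,0,0.015],[-0.165,0.154,0.01,0,0.015],[-0.165,0.154,0.02,0,0.015],[-0.165,0.154,0.02,0,0.015],[-0.165,0.154,0.02,0,0.015]]}}

```text
time_s: 25.82
tool_pos: [0.6021, 0.0017, 0.0964]
orientation: [[-0.001, 1.0, -0.003], [1.0, 0.001, 0.001], [0.001, -0.003, -1.0]]
ft_force: [-0.7, -0.4, -0.5]
opening: 0.339
gripper_force: 59.5
```

```bash
python3 -c "
from h import *
c=capture('wrist'); cv2.imwrite('pics/w9.png',c['pixels'][:,:,::-1])
go(.6045,0.0005,.0685,90)"
```

```text
pos [0.603  0.0015 0.0973] yaw 90.0 shift [-0.001   0.0016  0.0288] turn 0.0 or -180.0 rows 0.7/0.0 j [-11.  23.  94.   0.  63. -11.]
```

View pics/w9.png

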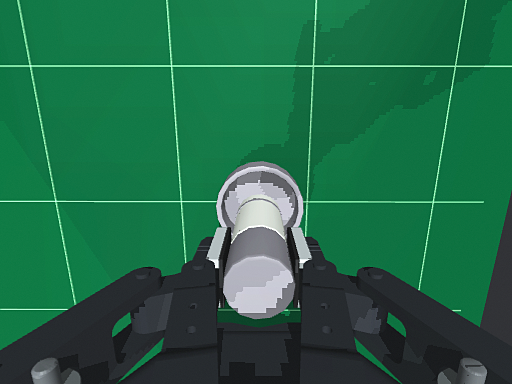

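The glue stick's base points into the middle of the cup, whose centre is about (260,203). Lowering.

{"op": "step_arm", "data": {"targets": [[-0.001,0.001,0.008,0,0.015],[-0.001,0.001,0.016,0,0.015],[-0.001,0.001,0.021,0,0.015],[-0.001,0.001,0.0245,0,0.015],[-0.001,0.001,0.0265,0,0.015],[-0.001,0.001,0.028,0,0.015],[-0.001,0.001,0.0285,0,0.015],[-0.001,0.001,0.0285,0,0.015],[-0.001,0.001,0.0285,0,0.015],[-0.001,0.001,0.0285,0,0.015]]}}

```text
time_s: 26.7
tool_pos: [0.6051, -0.0005, 0.0699]
orientation: [[0.001, 1.0, 0.001], [1.0, -0.001, -0.0], [-0.0, 0.001, -1.0]]
ft_force: [-0.5, -0.8, -0.3]
opening: 0.338
gripper_force: 59.5
```

{"op": "step_arm", "data": {"targets": [[0,0,0.0005,0,0.015],[0,0,0.001,0,0.015],[0,0,0.001,0,0.015],[0,0,0.001,0,0.015]]}}

```text
time_s: 27.03
tool_pos: [0.605, -0.0005, 0.0687]
orientation: [[0.001, 1.0, 0.0], [1.0, -0.001, -0.0], [-0.0, 0.0, -1.0]]
ft_force: [-0.4, 0.1, -0.2]
opening: 0.342
gripper_force: 59.6
```

{"op": "step_arm", "data": {"targets": [[0,0,0.0005,0,0.015],[0,0,0.001,0,0.015],[0,0,0.001,0,0.015],[0,0,0.001,0,0.015]]}}

```text
time_s: 27.37
tool_pos: [0.6051, -0.0006, 0.0687]
orientation: [[0.0, 1.0, 0.0], [1.0, -0.0, -0.0], [-0.0, 0.0, -1.0]]
ft_force: [-3.0, -0.2, 8.2]
opening: 0.336
gripper_force: 60.2
```

Contact. I'll release with a small opening, then lift straight up.

{"op": "step_arm", "data": {"targets": [[0,0,0,0,0.055],[0,0,0,0,0.055],[0,0,0,0,0.055],[0,0,0,0,0.055],[0,0,0,0,0.055],[0,0,-0.03,0,0.06],[0,0,-0.065,0,0.06],[0,0,-0.1,0,0.06],[0,0,-0.14,0,0.06],[0,0,-0.16,0,0.06],[0,0,-0.16,0,0.06],[0,0,-0.16,0,0.06]]}}

```text
time_s: 28.37
tool_pos: [0.6058, -0.0006, 0.2294]
orientation: [[0.001, 1.0, 0.004], [1.0, -0.001, -0.001], [-0.001, 0.004, -1.0]]
ft_force: [0.1, 0.1, -0.8]
opening: 0.704
gripper_force: 0.0
```

{"op": "step_arm", "data": {"targets": [[-0.04,-0.04,0,0,0.06],[-0.08,-0.08,0,0,0.06],[-0.12,-0.12,0,0,0.06],[-0.12,-0.16,0,0,0.06],[-0.12,-0.2,0,0,0.06],[-0.12,-0.22,0,0,0.06],[-0.12,-0.22,0,0,0.06],[-0.12,-0.22,0,0,0.06],[-0.12,-0.22,0,0,0.06]]}}

```text
time_s: 29.12
tool_pos: [0.3843, -0.1203, 0.2267]
orientation: [[0.002, 1.0, -0.001], [1.0, -0.002, 0.001], [0.001, -0.001, -1.0]]
ft_force: [0.5, 0.2, -0.0]
opening: 0.704
gripper_force: 0.0
```

```bash
python3 -c "
from h import *
for n in ('scene','top'):
    c=capture(n); cv2.imwrite('pics/%s9.png'%n,c['pixels'][:,:,::-1])
    if n=='scene':
        for p in ((.574,.2745),(.626,.262),(.605,-.237),(.605,-.317),(.605,0),(.568,.441),(.635,-.468)): print(p); blob(c,p,r=.04,z0=.012,z1=.12)
        find(c,'cutter_center',1); find(c,'pin_jar_center',1)
"
```

```text
(0.574, 0.2745)
c 576.0 274.2 size 79.3 22.3 ang 77.0 top mean [576.5 273.9  23.2] zmin/max [12. 26.] 248
(0.626, 0.262)
c 627.7 261.2 size 78.3 22.0 ang 77.4 top mean [628.8 262.4  23.3] zmin/max [12. 28.] 274
(0.605, -0.237)
c 608.6 -236.8 size 48.7 43.8 ang -48.1 top mean [ 608.6 -237.    53.2] zmin/max [12. 56.] 230
(0.605, -0.317)
c 608.8 -314.8 size 47.2 44.4 ang -52.5 top mean [ 607.6 -315.6   52.5] zmin/max [12. 56.] 220
(0.605, 0)
c 606.0 3.3 size 62.4 56.6 ang -54.9 top mean [606.6  -1.2  93.1] zmin/max [12. 96.] 423
(0.568, 0.441)
c 568.8 442.2 size 51.4 51.4 ang 25.8 top mean [567.3 442.7  64.7] zmin/max [12. 68.] 617
(0.635, -0.468)
c 634.6 -466.5 size 77.6 22.3 ang 16.7 top mean [ 634.8 -465.7   14.8] zmin/max [12. 18.] 121
cutter_center s0.89 [ 99. 194.] rect c 625.6 -479.3 size 171.2 53.8 ang 20.2 mean [ 640.  -463.9   11.1] z95 16.6 413
pin_jar_center s0.75 [348. 246.] rect c 566.9 275.1 size 114.7 40.9 ang 74.8 mean [577.8 275.4  18.1] z95 25.2 454
```

View pics/scene9.png

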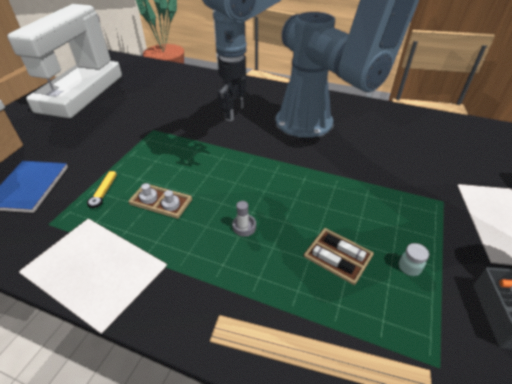

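Everything is in place: markers at (340,252), weights at (150,195) and (171,201), and glue in the cup at (243,215). The jar and cutter haven't moved, and the arm is clear.

```bash
python3 -c "
from workcell import *
print(job_done())"
```

```text
the job is handed in; nothing more can be done
None
```

I handed the job in at about 29 s: both markers lie flat in their bays, both weights stand upright in theirs, the glue stick is upright in its holder, and the pin jar and cutter were left alone; `job_done()` returned no verdict.

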